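# Seat the notched blade in the strip cutter

### The job

Two blades lie on the jeweller's bench: take the one with the notch, lay it flat in the strip cutter's bed with the notch towards the locating pin, and slide it on, gently, until you feel the pin pressing firmly in the bottom of the notch. Let go with the blade fully home, then swing the keeper bar all the way across the blade to its stop. Never force the blade, and leave everything else on the bench where it is.

Things in the scene. Friction and masses are not known exactly. Their poses are not given: they have to be found in the camera images.
- blade: The notched blade: steel plate 120 long (x) x 36 wide (y) x 5 mm thick with a raised dark finger rib, and an open notch in the middle of its +x end, 10.5 mm wide, 14 deep, mouth flared to 18.5 mm over the last 6 mm. Origin: centre of the underside, z up. At the start the notched end points away from the robot, within 0.5 rad. 0.12 to 0.22 kg.
- blade_rib (a point): Top centre of the notched blade's finger rib, 5 mm from the blade's centre towards the notch and 23 mm above its underside. The rubber-covered rib, which does not slip in the grip, is 40 long (along the blade), 14 wide and 18 mm high above the plate; grip it across its width.
- blade_seat (a point): Point on the notched blade's underside where the pin's axis comes to lie when the notch is fully home on the pin: on the centre line, 50 mm from the blade's centre towards the notch.
- plain_blade: The wrong blade, to be left alone: same plate and rib but with a plain square end, no notch. Origin as for the notched blade.
- holder: The strip cutter's blade bed, fixed: a grey slab 126 wide (y), 18 mm high, from x = -115 to +95 mm. Origin on the bench under the bed's centre line; x along the bed, away from the robot within 0.3 rad. The bed is the floor, 18 mm up, of a channel 41 mm wide between two rails 6 mm high, 10 wide, from x = -80 to +90. The blade lies in it along x, notch towards +x.
- bed_pin_mid (a point): Middle of the pin's slot, on the bed's floor and centre line, 54 mm (+x) from the bed's origin. The locating pin, rigid, round, steel, diameter 8, 13 mm high, stands clamped up to 12 mm before or beyond this point along x: not measured, to be seen or felt. Home = the flat blade pushes it with over 3 N for a moment (5 to 10 is right; come up to it slowly); over 20 N on the pin or 50 N on the bed does damage.
- keeper (a joint): The keeper, a flat steel bar on an upright pivot, in rad: 0 = open, pointing to -x of the bed (to the robot); 1.57 = closed at its stop, across the bed over the blade (-y of the bed). Turns counter-clockwise from above, stays where left, resists with about 1 N at the post. Starts at 0 to 0.35. Bar 12 mm wide, underside 25 mm above the bench, 2 mm above a flat blade.
- keeper_post (a point): Top centre of the keeper's finger post: upright, round, diameter 12 mm, foot 30 and top 63 mm above the bench, 66 mm from the pivot.
- keeper_pivot (a point): The keeper's pivot axis, 36 mm back (-x) and 48 mm to the left (+y) of the bed's origin, 25 mm above the bench.
- pliers: Jeweller's pliers, about 135 mm long, 12 mm high, lying. Origin: centre of its underside near its middle. Not part of the job.
- ruler: Flat red plastic ruler 150 x 40 x 4 mm. Origin: centre of its underside. Not part of the job.
- tin: Round purple tin, diameter 76, height 78 mm, standing. Origin: centre of its underside. Not part of the job.
- bowl: Amber glass bowl, rim diameter 100, height 45 mm. Origin: centre of its underside. Not part of the job.
- jar: Small green glass jar, diameter 44, height 70 mm. Origin: centre of its underside. Not part of the job.
- spool: Black thread spool, diameter 34, height 32 mm, standing. Origin: centre of its underside. Not part of the job.
- bangle: Copper bangle ring, outer diameter 68, height 8 mm, lying flat. Origin: centre of its underside. Not part of the job.
Not all that is in view belongs to the job. Leave any orange look-alike of the blade alone.

How it is judged:
By the outcome, as a careful person would: the job done as asked, in the order asked, and still so for the second after the job is handed in, with the robot touching nothing.
It also fails if it takes over 64 s, if anything falls off the work surface, if the arm or the gripper's body presses on something with over 40 N, if the wrist force passes 120 N, or if a joint passes its speed limit or range.

### The arm

A 7-joint arm with a two-finger parallel gripper is mounted at the origin on the work surface. World frame = base frame: x ahead of the robot, y to its left, z up, the work surface at z = 0. Lengths are in m, angles in rad, forces in N, time in s.
With the tool pointing down it reaches from about 0.4 to 0.875 m from the base axis. Payload 19.3 kg.
Tool frame: the origin (TCP) lies between the finger pads; the fingertips stand 17 mm ahead of it and the grasp point (between the pads) lies 2 mm behind it; z points along the fingers, y is the line along which they close (so a half turn about z gives the same grasp; the last joint's range is limited). The gripper opens to 85 mm and grips with 20 to 120 N. Pads are 22 mm wide; open, the fingers measure 114 mm over their backs; the gripper's body (76 mm by 85 mm) begins 54 mm behind the grasp point. The pads swing forward as they close: fully open they stand 13 mm farther back than shut.
Start: joints at [1.253, 0.521, -0.036, 1.599, 0.021, 1.021, -0.113], TCP at [0.153, -0.606, 0.248] pointing down, gripper open.
Joint ranges: [-2.91, 2.91], [-0.3, 2.13], [-1.5, 1.42], [0.17, 2.43], [-1.26, 4.41], [0.16, 1.93], [-2.52, 2.52]. Speed limits (rad/s): [1.89, 1.89, 2.39, 2.39, 3.01, 3.01, 3.01].

### API

Orientations are given as a unit quaternion [w, x, y, z].
In Python, from plant import bot, vision, job gives the robot as it stands. The module is installed in compiled form; this text tells all that it offers.
- The arm moves only by the tool step_arm, never from a script. Its arguments are lists of equal length, an entry for each row: "xyz": the shift along the tool's x, y, z scaled (see below), a list of three; "dr": the turn, a rotation vector about the tool's x, y, z scaled (see below), a list of three; "hand": the opening, from 0 (shut) to 1 (fully open). A call has 1 to 10 rows; each row shifts and turns the commanded pose from where the row before left it, along the tool's axes as they then stand; what a row does not reach is not made up. The controller multiplies each number of a shift by 0.025 m and each number of a turn by 0.12 rad. A row lasts 1/10 s, in which the tool goes at most 50 mm and 8.59 degrees, less where a joint would pass 70% of its speed; a pose out of reach is approached as far as the arm can. A call with a number of a shift or a turn outside -1 to 1 is refused whole. A call with a gripper value outside its range is refused whole. The fingers move at their own pace and stop on an object; the grip force is fixed at half the most. Time passes only in rows, so rows that do not move let the fingers close. It gives the time, the measured TCP pose, the force, the opening and the grip force at its end, in the units of the state.
- bot.observe(): the state, without advancing time (a new reading comes with each control period).
- vision.get_image(name): name is "scene" or "top" or "wrist"; returns a dict with "pixels" (420x560x3 uint8, blue, green, red), "depth" (420x560 float32, m along the optical axis (not along the pixel's ray), 0 where there is no reading), "fovy" (degrees; the focal length in pixels is half the picture's height over the tangent of half this angle, whatever the lens; pixels are square), "cx", "cy" (the principal point, pixels), "dist" ([k1, k2, p1, p2, k3] as OpenCV has them; the pictures are not rectified), "R" (3x3) and "t" (3): a world point X has camera coordinates R X + t. Camera axes: x right, y down, z forward; pixel columns grow to the right and rows downward; lengths in m; the calibration is good to about 2 mm. A picture is of the moment at which its call begins.
- job.job_done(): hands the job in; it is judged then, once.
The state is a dict: "t": time; "joint_positions": joint angles; "joint_velocities": joint speeds; "tau": joint torques, N m; "tool_pos": TCP position; "tcp_rot": TCP orientation; "wrist_force": force on the tool from outside, world axes, zero at the start; "ft_torque": the same for the moment, N m; "gripper_width": opening from 0.0 (shut) to 1.0 (fully open); "finger_force": force on a finger pad.
Only numpy, scipy, OpenCV 4.12 (cv2) and the standard library are available. Lean on these libraries where they do the work, as an engineer would, in place of code of your own. Each camera call takes 0.05 s, during which the arm holds its last target. There are 200 camera calls.

## Working session

There is one attempt and no reset: what is moved stays moved. The work goes in short steps, Python scripts to look and compute and a tool call to move; the robot and the scene stay as the last step left them, time stands still between calls to the robot, and variables do not carry over. Pictures are saved under pics/ and viewed, at most 10 in all, crops included, and the job is handed in when it is done.

Besides the shell and the picture viewer there is one more tool, called after "Call:" as a command line: name --argument value ..., lists and objects as JSON in quotes. step_arm: Moves the arm, as the interface text tells. Its arguments: {"type":"object","properties":{"xyz":{"type":"array","items":{"type":"array","items":{"type":"number","minimum":-1,"maximum":1}}},"dr":{"type":"array","items":{"type":"array","items":{"type":"number","minimum":-1,"maximum":1}}},"hand":{"type":"array","items":{"type":"number"}}},"required":["xyz","dr","hand"]}

```bash
mkdir -p pics; cat > h.py <<'E'
import numpy as np, cv2
from plant import bot, vision, job
def get(name):
    im=vision.get_image(name); h=im["pixels"].shape[0]
    f=h/2/np.tan(np.radians(im["fovy"])/2)
    im["K"]=np.array([[f,0,im["cx"]],[0,f,im["cy"]],[0,0,1.]]); im["dist"]=np.array(im["dist"],float)
    im["R"]=np.array(im["R"]);im["t"]=np.array(im["t"]); return im
def ray(im,uv,z):
    uv=np.array(uv,float).reshape(-1,1,2)
    n=cv2.undistortPoints(uv,im["K"],im["dist"]).reshape(-1,2)
    d=np.c_[n,np.ones(len(n))]@im["R"]; c=-im["R"].T@im["t"]
    s=(z-c[2])/d[:,2]; return c+d*s[:,None]
def cloud(im):
    h,w=im["depth"].shape; u,v=np.meshgrid(np.arange(w),np.arange(h))
    n=cv2.undistortPoints(np.stack([u,v],-1).reshape(-1,1,2).astype(float),im["K"],im["dist"]).reshape(-1,2)
    P=np.c_[n,np.ones(len(n))]*im["depth"].reshape(-1,1)
    return ((P-im["t"])@im["R"]).reshape(h,w,3)
E
python3 - <<'E'
from h import *
for n in("top","scene"):
    im=get(n); cv2.imwrite(f"pics/{n}1.png",im["pixels"]); print(n,im["K"][0,0],im["dist"],-im["R"].T@im["t"])
s=bot.observe();print(s["t"],s["tool_pos"],s["tcp_rot"],s["gripper_width"],s["wrist_force"])
E
```

```text
top 473.45185755685844 [-0.06497008  0.          0.          0.          0.        ] [ 0.41084002 -0.02889065  1.33720603]
scene 395.82975517364355 [0.00875872 0.         0.         0.         0.        ] [ 1.01857088 -0.3723277   0.87163558]
0.1 [ 0.1531998  -0.60566127  0.24779956] [-4.73456816e-04  9.92334436e-01  1.23580484e-01 -8.24463935e-05] 1.0004839081302266 [0.21058535 0.45752817 0.03970176]
```

View pics/top1.png

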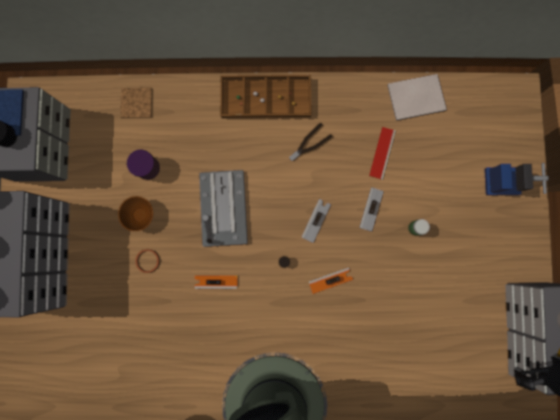

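View pics/scene1.png

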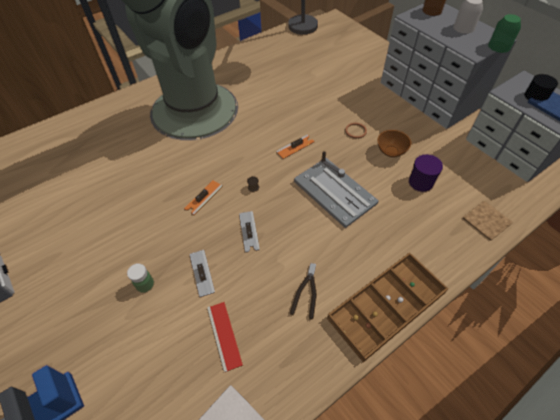

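The top view shows grey blades at about (316,220) and (371,210), the bed at (223,208) with the keeper post near (207,238), and the robot base at the bottom. I'll enlarge these areas to see which blade has the notch.

```bash
python3 - <<'E'
from h import *
im=get("top"); p=im["pixels"]
a=cv2.resize(p[180:260,290:400],(800,582),interpolation=cv2.INTER_CUBIC)[:, :]
b=cv2.resize(p[165:250,190:260],(494,600),interpolation=cv2.INTER_CUBIC)
m=np.zeros((600,800,3),np.uint8)
m[:291,:400]=cv2.resize(a,(400,291)); m[:,400:]=cv2.resize(b,(400,600))
sc=get("scene")["pixels"]; m[300:600,:400]=cv2.resize(sc[200:305,175:280],(400,300),interpolation=cv2.INTER_CUBIC)
cv2.imwrite("pics/m.png",cv2.convertScaleAbs(m,alpha=1.5))
P=cloud(im)
hsv=cv2.cvtColor(p,cv2.COLOR_BGR2HSV)
mask=((hsv[...,1]<60)&(hsv[...,2]>70)).astype(np.uint8)
mask[:, :190]=0;mask[:165]=0;mask[260:]=0;mask[:,400:]=0
for c in cv2.findContours(mask,cv2.RETR_EXTERNAL,2)[0]:
    if cv2.contourArea(c)<150: continue
    r=cv2.minAreaRect(c); bx=cv2.boxPoints(r); h=0.018 if bx[:,0].max()<260 else .005
    w=ray(im,bx,h); print(r, cv2.contourArea(c)); print(w.round(4),w.mean(0).round(4),np.linalg.norm(w[1]-w[0]),np.linalg.norm(w[2]-w[1]))
for u,v in((316,213),(371,203),(223,205),(207,240),(300,260)): print(u,v,P[v,u].round(4))
E
```

```text
((315.721923828125, 220.6024169921875), (13.13049030303955, 41.835975646972656), 24.77513885498047) 478.0
[[ 0.4639 -0.0784  0.005 ]
 [ 0.5711 -0.1293  0.005 ]
 [ 0.5551 -0.1628  0.005 ]
 [ 0.4482 -0.1117  0.005 ]] [ 0.5096 -0.1205  0.005 ] 0.11865821229832046 0.037144531439372144
((371.1509094238281, 208.9716796875), (13.186612129211426, 41.89496612548828), 15.945395469665527) 486.0
[[ 0.4894 -0.2425  0.005 ]
 [ 0.6039 -0.2781  0.005 ]
 [ 0.5933 -0.3141  0.005 ]
 [ 0.4789 -0.2782  0.005 ]] [ 0.5414 -0.2782  0.005 ] 0.11988545414771469 0.03751677705598612
((222.95001220703125, 207.85000610351562), (73.79984283447266, 44.653465270996094), 87.51044464111328) 2942.5
[[0.6489 0.2084 0.018 ]
 [0.6532 0.082  0.018 ]
 [0.4453 0.0729 0.018 ]
 [0.4407 0.1974 0.018 ]] [0.547  0.1402 0.018 ] 0.12647351608951718 0.20811776587332845
316 213 [ 0.5309 -0.1216  0.0044]
371 203 [ 0.5569 -0.2761  0.016 ]
223 205 [0.5543 0.14   0.0175]
207 240 [0.4549 0.1771 0.0623]
300 260 [ 0.399  -0.0751 -0.0026]
```

View pics/m.png

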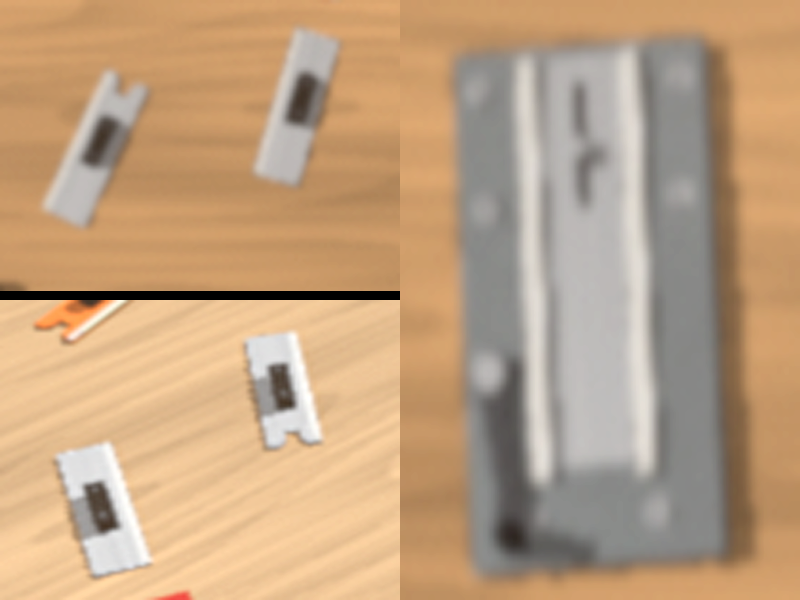

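The left blade (316,220) has the notch; the one at (371,210) is plain. The bed's yaw is about 0.045, and the pin shows near (223,187). I'm moving above the notched blade.

Call:
step_arm --xyz '[[0.75,-0.65,0],[0.7,-0.75,0],[0.6,-0.8,0],[0.5,-0.9,0],[0.35,-0.95,0],[0.25,-1,0],[0.2,-1,0],[0.2,-1,0],[0.2,-1,0],[0.2,-1,0]]' --dr '[[0,0,1],[0,0,1],[0,0,1],[0,0,1],[0,0,1],[0,0,0.8],[0,0,0],[0,0,0],[0,0,0],[0,0,0]]' --hand '[1,1,1,1,1,1,1,1,1,1]'

```text
t: 1.2
tool_pos: [0.3026, -0.3989, 0.2483]
tcp_rot: [-0.0, 0.975, -0.222, -0.0]
wrist_force: [0.4, -0.4, -0.1]
gripper_width: 0.998
finger_force: 0.0
```

```bash
cat >> h.py <<'E'
from scipy.spatial.transform import Rotation as Ro
def tool(s=None):
    s=s or bot.observe(); q=s["tcp_rot"]; return np.array(s["tool_pos"]),Ro.from_quat([q[1],q[2],q[3],q[0]])
def to(target,yaw):
    p,R=tool(); c,s=np.cos(yaw),np.sin(yaw)
    T=Ro.from_matrix(np.array([[c,s,0],[s,-c,0],[0,0,-1.]]))
    print("pos",p.round(4),"units xyz",(R.inv().apply(np.array(target)-p)/.025).round(2),
     "in final frame",(T.inv().apply(np.array(target)-p)/.025).round(2),"dr",((R.inv()*T).as_rotvec()/.12).round(2))
E
python3 -c "
from h import *
to([.514,-.1226,.2],-.445)"
```

```text
pos [ 0.3026 -0.3989  0.2483] units xyz [  2.83 -13.62   1.93] in final frame [  2.88 -13.61   1.93] dr [-0.    0.   -0.03]
```

Call:
step_arm --xyz '[[0.3,-1,0],[0.3,-1,0],[0.3,-1,0],[0.3,-1,0],[0.3,-1,0],[0.3,-1,0],[0.3,-1,0],[0.2,-1,0],[0.2,-1,0],[0.2,-1,0]]' --dr '[[0,0,0],[0,0,0],[0,0,0],[0,0,0],[0,0,0],[0,0,0],[0,0,0],[0,0,0],[0,0,0],[0,0,0]]' --hand '[1,1,1,1,1,1,1,1,1,1]'

```text
t: 2.2
tool_pos: [0.4717, -0.2028, 0.2483]
tcp_rot: [-0.0, 0.975, -0.222, -0.0]
wrist_force: [-0.9, -0.5, -0.1]
gripper_width: 1.001
finger_force: 0.0
```

Call:
step_arm --xyz '[[0,-0.9,0.5],[0,-0.9,0.5],[0,-0.9,0.5],[0,0,0],[0,0,0]]' --dr '[[0,0,0],[0,0,0],[0,0,0],[0,0,0],[0,0,0]]' --hand '[1,1,1,1,1]'

```text
t: 2.7
tool_pos: [0.5004, -0.1428, 0.2106]
tcp_rot: [0.0, 0.975, -0.222, -0.0]
wrist_force: [0.4, -0.8, -0.7]
gripper_width: 0.999
finger_force: 0.0
```

```bash
python3 - <<'E'
from h import *
im=get("wrist"); cv2.imwrite("pics/w1.png",im["pixels"])
print(-im["R"].T@im["t"], im["R"].round(2).tolist()); to([.514,-.1226,.2],-.445)
P=cloud(im); hsv=cv2.cvtColor(im["pixels"],cv2.COLOR_BGR2HSV)
np.save("P.npy",P)
near=np.hypot(P[...,0]-.51,P[...,1]+.12)<.08
for nm,m,z in(("plate",near&(P[...,2]>.002)&(P[...,2]<.009),.005),("rib",near&(P[...,2]>.018)&(P[...,2]<.03),.023)):
    c=max(cv2.findContours(m.astype(np.uint8),0,2)[0],key=cv2.contourArea)
    w=ray(im,c.reshape(-1,2),z)[:,:2]; r=cv2.minAreaRect((w*1000).astype(np.float32)); print(nm,r,cv2.boxPoints(r).round(1).tolist(),P[m][:,2].mean())
E
```

```text
[ 0.56836216 -0.17500891  0.33480226] [[-0.43, -0.9, -0.0], [-0.86, 0.41, 0.3], [-0.27, 0.13, -0.96]]
pos [ 0.5003 -0.1435  0.211 ] units xyz [ 0.13 -0.99  0.44] in final frame [ 0.14 -0.99  0.44] dr [ 0.   -0.   -0.03]
plate ((510.7199401855469, -120.42256164550781), (35.800994873046875, 118.32279968261719), 64.57676696777344) [[449.6000061035156, -111.19999694824219], [556.5, -162.0], [571.7999877929688, -129.6999969482422], [465.0, -78.9000015258789]] 0.0038494396339737807
rib ((515.76953125, -122.83043670654297), (13.746159553527832, 39.43248748779297), 64.34080505371094) [[495.0, -120.5], [530.5999755859375, -137.60000610351562], [536.5, -125.19999694824219], [501.0, -108.0999984741211]] 0.021647633847533057
```

View pics/w1.png

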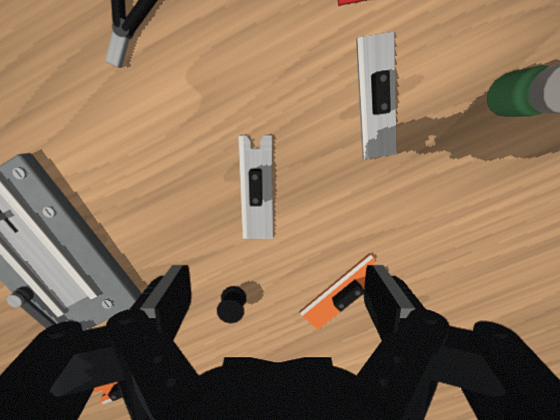

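Wrist view: the notched blade is at (257,185) and its rib at (256,187). Rib centre is (0.5157,-0.1228) at yaw -0.445, with sizes 39x14 and 118x36, which agree. Next I check the remaining shift, then descend.

```bash
python3 -c "
from h import *
to([.5157,-.1228,.025],-.4446)"
```

```text
pos [ 0.5003 -0.1435  0.211 ] units xyz [ 0.2  -1.01  7.44] in final frame [ 0.2  -1.01  7.44] dr [ 0.   -0.   -0.03]
```

Call:
step_arm --xyz '[[0.2,-1,0.5],[0,0,1],[0,0,1],[0,0,1],[0,0,1],[0,0,1],[0,0,1],[0,0,0.6],[0,0,0.2],[0,0,0]]' --dr '[[0,0,0],[0,0,0],[0,0,0],[0,0,0],[0,0,0],[0,0,0],[0,0,0],[0,0,0],[0,0,0],[0,0,0]]' --hand '[1,0.6,0.6,0.6,0.6,0.6,0.6,0.6,0.6,0.6]'

```text
t: 3.75
tool_pos: [0.5158, -0.1229, 0.0284]
tcp_rot: [0.0, 0.975, -0.222, -0.0]
wrist_force: [0.6, 0.1, -0.3]
gripper_width: 0.598
finger_force: 0.0
```

```bash
python3 -c "
from h import *
to([.5157,-.1228,.025],-.4446)"
```

```text
pos [ 0.5158 -0.1229  0.0284] units xyz [-0.01 -0.    0.14] in final frame [-0.01 -0.    0.14] dr [ 0.    0.   -0.03]
```

Call:
step_arm --xyz '[[0,0,0.1],[0,0,0],[0,0,0],[0,0,0],[0,0,0],[0,0,0],[0,0,0],[0,0,0]]' --dr '[[0,0,0],[0,0,0],[0,0,0],[0,0,0],[0,0,0],[0,0,0],[0,0,0],[0,0,0]]' --hand '[0.6,0,0,0,0,0,0,0]'

```text
t: 4.55
tool_pos: [0.5161, -0.1226, 0.0265]
tcp_rot: [-0.0, 0.975, -0.222, 0.0]
wrist_force: [-2.5, 0.6, 10.3]
gripper_width: 0.146
finger_force: 59.3
```

Call:
step_arm --xyz '[[0,0,-0.3],[0,0,-0.8],[0,0,-1],[0,0,-1],[0,0,-1],[0,0,-0.5]]' --dr '[[0,0,0],[0,0,0],[0,0,0],[0,0,0],[0,0,0],[0,0,0]]' --hand '[0,0,0,0,0,0]'

```text
t: 5.15
tool_pos: [0.5164, -0.1227, 0.1431]
tcp_rot: [-0.0, 0.975, -0.222, 0.001]
wrist_force: [0.3, -0.9, -2.5]
gripper_width: 0.145
finger_force: 59.1
```

```bash
python3 -c "
from h import *
print(bot.observe()['wrist_force'],bot.observe()['ft_torque'])
to([.5,.138,.14],.045)"
```

```text
[ 0.3257464  -0.86538203 -2.50082767] [ 0.01532006  0.02067224 -0.01098464]
pos [ 0.5164 -0.1227  0.1431] units xyz [-5.11 -9.11  0.12] in final frame [ -0.19 -10.45   0.12] dr [-0.   -0.02 -4.11]
```

Call:
step_arm --xyz '[[-0.46,-0.83,0],[-0.39,-0.86,0],[-0.31,-0.9,0],[-0.21,-0.92,0],[-0.11,-0.94,0],[-0.02,-0.95,0],[-0.02,-0.95,0],[-0.02,-0.95,0],[-0.02,-0.95,0],[-0.02,-0.95,0]]' --dr '[[0,0,-0.82],[0,0,-0.82],[0,0,-0.82],[0,0,-0.82],[0,0,-0.82],[0,0,0],[0,0,0],[0,0,0],[0,0,0],[0,0,0]]' --hand '[0,0,0,0,0,0,0,0,0,0]'

```text
t: 6.15
tool_pos: [0.4995, 0.1149, 0.1406]
tcp_rot: [0.0, 1.0, 0.022, -0.0]
wrist_force: [-0.0, 0.3, -2.0]
gripper_width: 0.144
finger_force: 59.1
```

Call:
step_arm --xyz '[[0,-0.9,0],[0,0,0],[0,0,0],[0,0,0]]' --dr '[[0,0,0],[0,0,0],[0,0,0],[0,0,0]]' --hand '[0,0,0,0]'

```text
t: 6.55
tool_pos: [0.4989, 0.1357, 0.1407]
tcp_rot: [0.0, 1.0, 0.021, -0.0]
wrist_force: [-0.2, 0.2, -0.9]
gripper_width: 0.145
finger_force: 59.1
```

```bash
python3 - <<'E'
from h import *
im=get("wrist"); cv2.imwrite("pics/w2.png",im["pixels"])
np.save("P.npy",cloud(im)); to([.5,.138,.14],.045)
P=cloud(im); d=np.hypot(P[...,0]-.557,P[...,1]-.14)<.13
for lo,hi in((.016,.02),(.022,.027),(.028,.036)):
    m=d&(P[...,2]>lo)&(P[...,2]<hi); print(lo,m.sum(),P[m].mean(0).round(4) if m.any() else 0)
v=np.clip(P[...,2]*4000,0,255).astype(np.uint8); cv2.imwrite("pics/w2d.png",np.hstack([im["pixels"][:, :400],cv2.cvtColor(v,8)[:, :400]]))
E
```

```text
pos [0.4989 0.1356 0.1407] units xyz [ 0.05 -0.09  0.03] in final frame [ 0.05 -0.09  0.03] dr [ 0.    0.   -0.02]
0.016 22715 [0.5763 0.1423 0.017 ]
0.022 3647 [0.587  0.1487 0.0229]
0.028 1177 [0.5045 0.1802 0.0301]
```

View pics/w2.png

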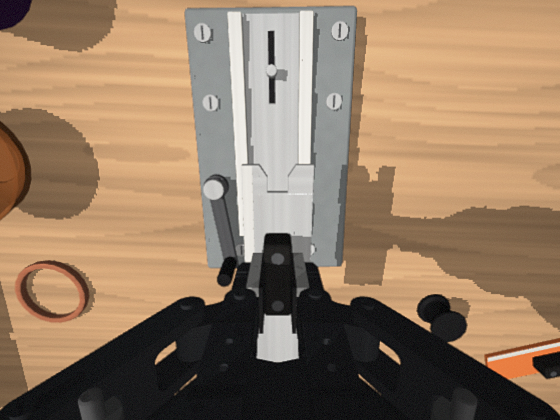

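Wrist view 2: pin at (271,71), slot from (271,30) to (271,103), and the notch of the held blade centred near (278,180). The keeper post is at (228,271) and its pivot at (215,187). I'll measure these together.

```bash
python3 - <<'E'
from h import *
im=get("wrist"); g=cv2.cvtColor(im["pixels"],cv2.COLOR_BGR2GRAY).astype(int); P=cloud(im)
# slab outer edges from depth step
L=[];Rr=[]
for v in range(30,240,6):
    ok=np.where((P[v,180:370,2]>.013)&(P[v,180:370,2]<.04))[0]+180
    if len(ok): L.append((ok[0]-.5,v));Rr.append((ok[-1]+.5,v))
for n,e in(("L",L),("R",Rr)):
    w=ray(im,e,.018)[:,:2]; k=np.polyfit(w[:,0],w[:,1],1)
    r=np.abs(w[:,1]-np.polyval(k,w[:,0])); k=np.polyfit(w[r<.003,0],w[r<.003,1],1); print(n,"slope",k[0].round(4),"y@.557,.6",np.polyval(k,[.557,.6]).round(4),r[r<.003].std())
F=ray(im,[(u,9) for u in(200,270,340)],.018); print("far edge guess",F.round(4).tolist())
# slot (dark) & pin
m=(g<60)&(np.abs(np.arange(560)-271)<25)[None]; m[:20]=0;m[115:]=0
ys,xs=np.where(m)
w=ray(im,np.c_[xs,ys],.018); print("slot x",w[:,0].min(),w[:,0].max(),"line",np.polyfit(w[:,0],w[:,1],1).round(4),"y mid",np.median(w[:,1]))
pm=(P[...,2]>.0275)&(P[...,2]<.036)&(np.hypot(P[...,0]-.611,P[...,1]-.142)<.03); ys,xs=np.where(pm)
print("pin px",xs.mean(),ys.mean(),len(xs),ray(im,[(xs.mean(),ys.mean())],.031).round(4),P[pm].mean(0).round(4))
# blade end
p,_=tool(); zt=p[2]-.0215
bm=(np.abs(P[...,2]-zt)<.006); bm[:150]=0; bm[205:]=0
print("blade z",P[bm][:,2].mean(),zt)
for v in range(166,206,3):
    xs=np.where(bm[v])[0]
    if len(xs)<5: continue
    j=np.where(np.diff(xs)>2)[0]
    q=[xs[0]-.5]+sum([[xs[i]+.5,xs[i+1]-.5] for i in j],[])+[xs[-1]+.5]
    w=ray(im,[(u,v) for u in q],zt); print(v,q,w[:,0].mean().round(4),w[:,1].round(4))
E
```

```text
L slope 0.0593 y@.557,.6 [0.2046 0.2072] 0.00015764139954242267
R slope 0.0567 y@.557,.6 [0.0806 0.083 ] 0.0001592251138387836
far edge guess [[0.6476, 0.1979, 0.018], [0.6498, 0.1479, 0.018], [0.6518, 0.0978, 0.018]]
slot x 0.5875474640293008 0.6354694168479069 line [0.0521 0.114 ] y mid 0.14592810593604347
pin px 271.25471698113205 69.74528301886792 106 [[0.6085 0.1452 0.031 ]] [0.6087 0.1453 0.0295]
blade z 0.11768655810171455 0.1192518277512071
166 [np.float64(240.5), np.float64(260.5), np.float64(294.5), np.float64(313.5)] 0.5529 [0.1565 0.1467 0.1301 0.1208]
169 [np.float64(241.5), np.float64(262.5), np.float64(292.5), np.float64(313.5)] 0.5514 [0.156  0.1457 0.131  0.1207]
172 [np.float64(241.5), np.float64(264.5), np.float64(289.5), np.float64(313.5)] 0.5499 [0.156  0.1447 0.1324 0.1206]
175 [np.float64(241.5), np.float64(266.5), np.float64(288.5), np.float64(313.5)] 0.5484 [0.156  0.1436 0.1328 0.1204]
178 [np.float64(241.5), np.float64(267.5), np.float64(287.5), np.float64(313.5)] 0.5469 [0.156  0.1431 0.1332 0.1203]
181 [np.float64(241.5), np.float64(267.5), np.float64(287.5), np.float64(313.5)] 0.5454 [0.156  0.1431 0.1331 0.1202]
184 [np.float64(241.5), np.float64(267.5), np.float64(287.5), np.float64(313.5)] 0.5439 [0.156  0.143  0.133  0.1201]
187 [np.float64(241.5), np.float64(267.5), np.float64(287.5), np.float64(312.5)] 0.5424 [0.1559 0.143  0.133  0.1205]
190 [np.float64(241.5), np.float64(267.5), np.float64(287.5), np.float64(312.5)] 0.5409 [0.1559 0.1429 0.1329 0.1203]
193 [np.float64(242.5), np.float64(312.5)] 0.5393 [0.1554 0.1202]
196 [np.float64(242.5), np.float64(312.5)] 0.5378 [0.1554 0.1201]
199 [np.float64(242.5), np.float64(312.5)] 0.5362 [0.1554 0.12  ]
202 [np.float64(242.5), np.float64(312.5)] 0.5346 [0.1554 0.1199]
```

```bash
python3 -c "
from h import *
to([.5446,.1413,.058],.057)"
```

```text
pos [0.499  0.1357 0.1408] units xyz [ 1.83 -0.15  3.31] in final frame [ 1.83 -0.12  3.31] dr [ 0.    0.   -0.12]
```

Call:
step_arm --xyz '[[0.6,-0.12,0.3],[0.6,0,0.6],[0.6,0,0.8],[0,0,0.8],[0,0,0.6],[0,0,0.2],[0,0,0],[0,0,0]]' --dr '[[0,0,-0.12],[0,0,0],[0,0,0],[0,0,0],[0,0,0],[0,0,0],[0,0,0],[0,0,0]]' --hand '[0,0,0,0,0,0,0,0]'

```text
t: 7.45
tool_pos: [0.544, 0.1419, 0.059]
tcp_rot: [-0.0, 1.0, 0.029, 0.0]
wrist_force: [0.7, -0.1, -2.4]
gripper_width: 0.15
finger_force: 59.1
```

```bash
cat > look.py <<'E'
from h import *
import sys
im=get("wrist"); P=cloud(im); p,_=tool(); zt=p[2]-.0215
cv2.imwrite(f"pics/{sys.argv[1]}.png",im["pixels"]); to([.5446,.1413,.05],.057)
pm=(P[...,2]>.0275)&(P[...,2]<.036)&(np.hypot(P[...,0]-.6085,P[...,1]-.1453)<.012); ys,xs=np.where(pm)
print("pin",xs.mean(),ys.mean(),len(xs),ray(im,[(xs.mean(),ys.mean())],.031).round(4))
bm=(np.abs(P[...,2]-zt)<.004)&(np.abs(P[...,1]-.142)<.025)
for v in range(120,215,4):
    xs=np.where(bm[v])[0]
    if len(xs)<40: continue
    j=np.where(np.diff(xs)>2)[0]
    q=[xs[0]-.5]+sum([[xs[i]+.5,xs[i+1]-.5] for i in j],[])+[xs[-1]+.5]
    w=ray(im,[(u,v) for u in q],zt); c=.1453+.057*(w[0,0]-.6085)
    print(v,q[0],q[-1],"x",w[:,0].mean().round(4),"offs",(w[:,1]-c).round(4), "mid",((w[0,1]+w[-1,1])/2-c).round(4))
E
python3 look.py w3
```

```text
pos [0.5441 0.1421 0.0592] units xyz [0.02 0.03 0.37] in final frame [0.02 0.03 0.37] dr [-0.   -0.01  0.01]
pin 279.14948453608247 142.6701030927835 194 [[0.6086 0.1454 0.031 ]]
172 241.5 313.5 x 0.595 offs [ 0.0187  0.0074 -0.0054 -0.0167] mid 0.001
176 241.5 313.5 x 0.593 offs [ 0.0187  0.0064 -0.004  -0.0168] mid 0.001
180 241.5 313.5 x 0.591 offs [ 0.0188  0.0059 -0.004  -0.0169] mid 0.001
184 241.5 313.5 x 0.589 offs [ 0.0189  0.0059 -0.004  -0.0169] mid 0.001
188 241.5 312.5 x 0.5869 offs [ 0.019   0.006  -0.004  -0.0165] mid 0.0012
192 241.5 312.5 x 0.5849 offs [ 0.019  -0.0005 -0.0015 -0.0166] mid 0.0012
196 242.5 312.5 x 0.5828 offs [ 0.0186 -0.0167] mid 0.001
200 242.5 312.5 x 0.5807 offs [ 0.0187 -0.0167] mid 0.001
204 242.5 312.5 x 0.5786 offs [ 0.0187 -0.0168] mid 0.001
208 242.5 312.5 x 0.5765 offs [ 0.0188 -0.0169] mid 0.001
212 242.5 312.5 x 0.5744 offs [ 0.0189 -0.017 ] mid 0.001
```

View pics/w3.png

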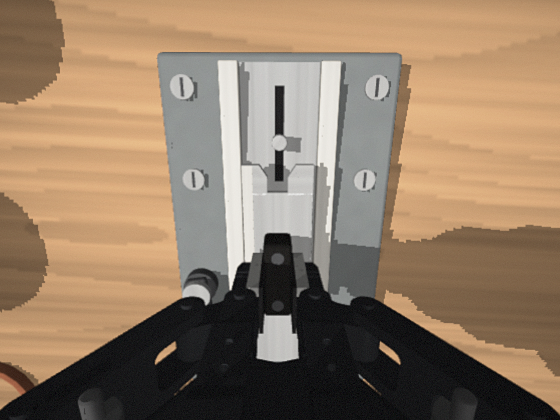

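View 3: pin at (279,143), notch mouth at (278,165), blade about 1 mm to the left of the pin line and parallel to it. I'm shifting 1 mm right and lowering gently.

Call:
step_arm --xyz '[[0,0.04,0],[0,0,0.15],[0,0,0.15],[0,0,0.1],[0,0,0.06],[0,0,0.04],[0,0,0],[0,0,0]]' --dr '[[0,0,0],[0,0,0],[0,0,0],[0,0,0],[0,0,0],[0,0,0],[0,0,0],[0,0,0]]' --hand '[0,0,0,0,0,0,0,0]'

```text
t: 8.3
tool_pos: [0.5438, 0.141, 0.0458]
tcp_rot: [-0.0, 1.0, 0.029, 0.0]
wrist_force: [-0.4, 0.0, -2.2]
gripper_width: 0.145
finger_force: 59.1
```

```bash
python3 look.py w4|head -8
```

```text
pos [0.5438 0.141  0.0459] units xyz [ 0.03 -0.01 -0.17] in final frame [ 0.03 -0.01 -0.17] dr [-0.   -0.    0.01]
pin 277.33187772925766 144.02620087336246 229 [[0.6087 0.1453 0.031 ]]
168 231.5 332.5 x 0.5968 offs [ 0.0225  0.0201  0.0176  0.0078 -0.0079 -0.0177 -0.0196 -0.027 ] mid -0.0022
172 231.5 332.5 x 0.5948 offs [ 0.0226  0.0202  0.0177  0.0064 -0.0064 -0.0177 -0.0197 -0.0271] mid -0.0022
176 232.5 331.5 x 0.5928 offs [ 0.0222  0.0197  0.0178  0.0054 -0.005  -0.0178 -0.0198 -0.0267] mid -0.0022
180 232.5 332.5 x 0.5908 offs [ 0.0223  0.0198  0.0178  0.0054 -0.005  -0.0179 -0.0199 -0.0273] mid -0.0025
184 232.5 331.5 x 0.5888 offs [ 0.0224  0.0204  0.0179  0.005  -0.005  -0.018  -0.0194 -0.0269] mid -0.0023
188 231.5 331.5 x 0.5868 offs [ 0.023   0.02    0.018   0.005  -0.005  -0.0175 -0.02   -0.027 ] mid -0.002
```

The notch is centred on the pin to within about 0.2 mm. I'm feeling down to the floor.

Call:
step_arm --xyz '[[0,0,0.02],[0,0,0.02],[0,0,0.02],[0,0,0]]' --dr '[[0,0,0],[0,0,0],[0,0,0],[0,0,0]]' --hand '[0,0,0,0]'

```text
t: 8.75
tool_pos: [0.5438, 0.141, 0.0446]
tcp_rot: [0.0, 1.0, 0.029, 0.0]
wrist_force: [-1.6, 0.3, 5.1]
gripper_width: 0.142
finger_force: 59.9
```

Call:
step_arm --xyz '[[0.1,0,0],[0.15,0,0],[0.15,0,0],[0.1,0,0],[0.06,0,0],[0.04,0,0],[0,0,0]]' --dr '[[0,0,0],[0,0,0],[0,0,0],[0,0,0],[0,0,0],[0,0,0],[0,0,0]]' --hand '[0,0,0,0,0,0,0]'

```text
t: 9.45
tool_pos: [0.5581, 0.1418, 0.0445]
tcp_rot: [0.0, 1.0, 0.029, -0.001]
wrist_force: [-6.8, -1.5, 10.1]
gripper_width: 0.143
finger_force: 60.7
```

```bash
python3 look.py w5|sed -n '1,2p;4,14p'; python3 -c "
from h import *
print(bot.observe()['wrist_force'],bot.observe()['ft_torque'])"
```

```text
pos [0.5581 0.1419 0.0446] units xyz [-0.54 -0.01 -0.22] in final frame [-0.54 -0.01 -0.22] dr [0.   0.01 0.01]
pin 277.3811659192825 174.9865470852018 223 [[0.609  0.1454 0.031 ]]
 -0.0176 -0.02   -0.0279] mid -0.0031
172 233.5 334.5 x 0.6091 offs [ 0.0217  0.0197  0.0177  0.0069 -0.0064 -0.0177 -0.0196 -0.028 ] mid -0.0031
176 233.5 334.5 x 0.6071 offs [ 0.0218  0.0198  0.0178  0.0055 -0.0054 -0.0177 -0.0197 -0.0281] mid -0.0032
180 233.5 333.5 x 0.6051 offs [ 0.0219  0.0204  0.0179  0.005  -0.0049 -0.0178 -0.0198 -0.0277] mid -0.0029
184 232.5 333.5 x 0.6031 offs [ 0.0224  0.02    0.018   0.005  -0.0049 -0.0179 -0.0199 -0.0278] mid -0.0027
188 233.5 333.5 x 0.601 offs [ 0.022   0.02    0.018   0.005  -0.005  -0.0175 -0.0195 -0.0279] mid -0.003
192 233.5 332.5 x 0.599 offs [ 0.0221  0.0201  0.0181 -0.0175 -0.0195 -0.0276] mid -0.0027
196 233.5 331.5 x 0.5969 offs [ 0.0222  0.0202  0.0177 -0.0176 -0.0201 -0.0272] mid -0.0025
200 233.5 331.5 x 0.5948 offs [ 0.0223  0.0203  0.0177 -0.0177 -0.0197 -0.0273] mid -0.0025
204 232.5 331.5 x 0.5927 offs [ 0.0229  0.0204  0.0178 -0.0178 -0.0198 -0.0274] mid -0.0023
208 232.5 330.5 x 0.5906 offs [ 0.023   0.0199  0.0179 -0.0178 -0.0199 -0.027 ] mid -0.002
[-7.88792686 -0.04543949  9.39945651] [-0.14129986  1.49754531 -0.0888646 ]
```

There's some friction from pressing down. I'm easing off vertically and then creeping on.

Call:
step_arm --xyz '[[0,0,-0.015],[0.03,0,0],[0.03,0,0],[0.03,0,0],[0,0,0]]' --dr '[[0,0,0],[0,0,0],[0,0,0],[0,0,0],[0,0,0]]' --hand '[0,0,0,0,0]'

```text
t: 10.0
tool_pos: [0.5612, 0.1419, 0.0446]
tcp_rot: [-0.0, 1.0, 0.029, 0.0]
wrist_force: [0.5, 0.1, -1.8]
gripper_width: 0.143
finger_force: 59.2
```

Call:
step_arm --xyz '[[0.02,0,0],[0.02,0,0],[0,0,0]]' --dr '[[0,0,0],[0,0,0],[0,0,0]]' --hand '[0,0,0]'

```text
t: 10.3
tool_pos: [0.5621, 0.142, 0.0447]
tcp_rot: [-0.0, 1.0, 0.029, 0.0]
wrist_force: [0.3, -0.6, -2.6]
gripper_width: 0.142
finger_force: 59.2
```

Call:
step_arm --xyz '[[0,0,0.008],[0.01,0,0],[0.01,0,0],[0,0,0]]' --dr '[[0,0,0],[0,0,0],[0,0,0],[0,0,0]]' --hand '[0,0,0,0]'

```text
t: 10.7
tool_pos: [0.5621, 0.142, 0.0446]
tcp_rot: [0.0, 1.0, 0.029, -0.0]
wrist_force: [-5.4, -0.7, 5.3]
gripper_width: 0.143
finger_force: 60.1
```

Call:
step_arm --xyz '[[0.01,0,0],[0.01,0,0],[0,0,0]]' --dr '[[0,0,0],[0,0,0],[0,0,0]]' --hand '[0,0,0]'

```text
t: 11.0
tool_pos: [0.5627, 0.142, 0.0446]
tcp_rot: [0.0, 1.0, 0.029, -0.0]
wrist_force: [-5.4, 0.0, 5.5]
gripper_width: 0.14
finger_force: 60.1
```

Call:
step_arm --xyz '[[0,0,-0.003],[0.01,0,0],[0.01,0,0],[0,0,0]]' --dr '[[0,0,0],[0,0,0],[0,0,0],[0,0,0]]' --hand '[0,0,0,0]'

```text
t: 11.4
tool_pos: [0.5634, 0.1421, 0.0446]
tcp_rot: [0.0, 1.0, 0.029, -0.0]
wrist_force: [-3.8, -0.6, 3.6]
gripper_width: 0.146
finger_force: 59.8
```

Call:
step_arm --xyz '[[0.01,0,0],[0.01,0,0],[0,0,0]]' --dr '[[0,0,0],[0,0,0],[0,0,0]]' --hand '[0,0,0]'

```text
t: 11.7
tool_pos: [0.564, 0.1421, 0.0445]
tcp_rot: [0.0, 1.0, 0.029, -0.0]
wrist_force: [-4.3, -0.3, 4.5]
gripper_width: 0.141
finger_force: 59.9
```

Call:
step_arm --xyz '[[0.01,0,0],[0.01,0,0],[0,0,0]]' --dr '[[0,0,0],[0,0,0],[0,0,0]]' --hand '[0,0,0]'

```text
t: 12.0
tool_pos: [0.5644, 0.1422, 0.0446]
tcp_rot: [-0.0, 1.0, 0.029, -0.0]
wrist_force: [-5.0, 1.0, 5.7]
gripper_width: 0.145
finger_force: 60.1
```

Call:
step_arm --xyz '[[0.01,0,0],[0,0,0]]' --dr '[[0,0,0],[0,0,0]]' --hand '[0,0]'

```text
t: 12.2
tool_pos: [0.5644, 0.1421, 0.0446]
tcp_rot: [0.0, 1.0, 0.029, -0.0]
wrist_force: [-6.4, -1.2, 7.8]
gripper_width: 0.143
finger_force: 60.3
```

Call:
step_arm --xyz '[[0.01,0,0],[0,0,0]]' --dr '[[0,0,0],[0,0,0]]' --hand '[0,0]'

```text
t: 12.4
tool_pos: [0.5645, 0.1422, 0.0445]
tcp_rot: [0.0, 1.0, 0.029, -0.001]
wrist_force: [-8.3, 0.8, 8.8]
gripper_width: 0.15
finger_force: 60.4
```

Call:
step_arm --xyz '[[0.008,0,0],[0,0,0]]' --dr '[[0,0,0],[0,0,0]]' --hand '[0,0]'

```text
t: 12.6
tool_pos: [0.5645, 0.1422, 0.0446]
tcp_rot: [0.0, 1.0, 0.029, -0.001]
wrist_force: [-9.5, -0.4, 9.8]
gripper_width: 0.141
finger_force: 60.6
```

It has stopped moving at x=0.5645. I'm easing the downward press so that the load is on the pin and not on friction.

Call:
step_arm --xyz '[[0,0,-0.006],[0,0,-0.004],[0,0,0]]' --dr '[[0,0,0],[0,0,0],[0,0,0]]' --hand '[0,0,0]'

```text
t: 12.9
tool_pos: [0.5646, 0.1422, 0.0446]
tcp_rot: [0.0, 1.0, 0.029, -0.001]
wrist_force: [-6.9, 0.3, 3.5]
gripper_width: 0.146
finger_force: 59.8
```

```bash
python3 look.py w6|sed -n '1,3p;4,16p'; python3 -c "
from h import *
print(bot.observe()['wrist_force'],bot.observe()['ft_torque'])"
```

```text
pos [0.5646 0.1421 0.0446] units xyz [-0.8  -0.01 -0.22] in final frame [-0.8  -0.01 -0.22] dr [0.   0.01 0.01]
pin 277.2723004694836 188.38028169014083 213 [[0.6091 0.1453 0.031 ]]
168 234.5 336.5 x 0.6176 offs [ 0.021   0.0201  0.0176  0.0078 -0.0079 -0.0177 -0.0196 -0.0289] mid -0.0039
172 234.5 335.5 x 0.6156 offs [ 0.0211  0.0201  0.0177  0.0069 -0.0064 -0.0177 -0.0197 -0.0285] mid -0.0037
176 234.5 335.5 x 0.6136 offs [ 0.0212  0.0197  0.0178  0.0054 -0.0055 -0.0178 -0.0198 -0.0287] mid -0.0037
180 233.5 334.5 x 0.6116 offs [ 0.0218  0.0198  0.0178  0.0049  0.0034  0.0005 -0.0005 -0.003  -0.005
 -0.0179 -0.0203 -0.0283] mid -0.0032
184 234.5 334.5 x 0.6096 offs [ 0.0214  0.0199  0.0179  0.005  -0.005  -0.0179 -0.0199 -0.0284] mid -0.0035
188 233.5 333.5 x 0.6075 offs [ 0.022   0.02    0.018   0.005  -0.005  -0.0175 -0.02   -0.028 ] mid -0.003
192 233.5 332.5 x 0.6055 offs [ 0.0221  0.0201  0.018   0.004  -0.0035 -0.0176 -0.0201 -0.0276] mid -0.0028
196 233.5 332.5 x 0.6034 offs [ 0.0221  0.0201  0.0176  0.002  -0.0015 -0.0177 -0.0197 -0.0277] mid -0.0028
200 233.5 332.5 x 0.6014 offs [ 0.0222  0.0202  0.0177 -0.0177 -0.0198 -0.0279] mid -0.0028
204 233.5 331.5 x 0.5993 offs [ 0.0223  0.0198  0.0178 -0.0178 -0.0199 -0.0275] mid -0.0026
208 233.5 331.5 x 0.5971 offs [ 0.0224  0.0199  0.0178 -0.0179 -0.0199 -0.0276] mid -0.0026
212 233.5 330.5 x 0.595 offs [ 0.0225  0.0199  0.0179 -0.018  -0.0195 -0.0272] mid -0.0023
[-7.2988072  -0.51148493  2.64407759] [ 0.00836262  1.46675272 -0.02303851]
```

Call:
step_arm --xyz '[[0.007,0,-0.002],[0,0,0],[0,0,0]]' --dr '[[0,0,0],[0,0,0],[0,0,0]]' --hand '[0,0,0]'

```text
t: 13.25
tool_pos: [0.5646, 0.1422, 0.0446]
tcp_rot: [0.0, 1.0, 0.029, -0.001]
wrist_force: [-8.0, -0.2, 3.3]
gripper_width: 0.143
finger_force: 59.8
```

Call:
step_arm --xyz '[[0.009,0,-0.003],[0,0,0],[0,0,0]]' --dr '[[0,0,0],[0,0,0],[0,0,0]]' --hand '[0,0,0]'

```text
t: 13.55
tool_pos: [0.5647, 0.1421, 0.0446]
tcp_rot: [0.0, 1.0, 0.029, -0.001]
wrist_force: [-8.5, 0.6, 3.9]
gripper_width: 0.142
finger_force: 59.8
```

The pin is felt firmly, about 5–8 N, with no further motion. Releasing and lifting off.

Call:
step_arm --xyz '[[0,0,0],[0,0,0],[0,0,0],[0,0,0]]' --dr '[[0,0,0],[0,0,0],[0,0,0],[0,0,0]]' --hand '[0.35,0.35,0.35,0.35]'

```text
t: 13.95
tool_pos: [0.5659, 0.1422, 0.0449]
tcp_rot: [-0.0, 1.0, 0.029, 0.0]
wrist_force: [-0.5, 0.1, 0.2]
gripper_width: 0.352
finger_force: 0.0
```

Call:
step_arm --xyz '[[0,0,-0.2],[0,0,-0.6],[0,0,-1],[0,0,-1],[0,0,-1],[-0.5,0,-1],[-1,0,0],[0,0,0],[0,0,0]]' --dr '[[0,0,0],[0,0,0],[0,0,0],[0,0,0],[0,0,0],[0,0,0],[0,0,0],[0,0,0],[0,0,0]]' --hand '[0.35,0.35,0.35,0.35,0.35,0.1,0,0,0]'

```text
t: 14.85
tool_pos: [0.5284, 0.1401, 0.1662]
tcp_rot: [-0.0, 1.0, 0.029, 0.001]
wrist_force: [-0.2, 0.2, -0.1]
gripper_width: 0.002
finger_force: 0.0
```

```bash
python3 - <<'E'
from h import *
im=get("wrist"); P=cloud(im); cv2.imwrite("pics/w7.png",im["pixels"]); p,_=tool(); print(p)
d=np.hypot(P[...,0]-.52,P[...,1]-.14)<.14
n=np.hypot(P[...,0]-.564,P[...,1]-.1425)<.03
m=n&(P[...,2]>.037)&(P[...,2]<.046); print("rib",m.sum(),P[m].mean(0).round(4))
pm=(P[...,2]>.0275)&(P[...,2]<.036)&(np.hypot(P[...,0]-.6085,P[...,1]-.1453)<.007); print("pin",P[pm].mean(0).round(4))
m=(P[...,2]>.056)&(P[...,2]<.07)&(np.hypot(P[...,0]-.455,P[...,1]-.177)<.04); ys,xs=np.where(m)
print("post",m.sum(),P[m].mean(0).round(4),xs.mean(),ys.mean())
E
```

```text
[0.52867389 0.14006179 0.16576229]
rib 746 [0.5643 0.1427 0.0396]
pin [0.6085 0.1454 0.0298]
post 153 [0.4556 0.1755 0.0607] 233.2483660130719 293.47712418300654
```

View pics/w7.png

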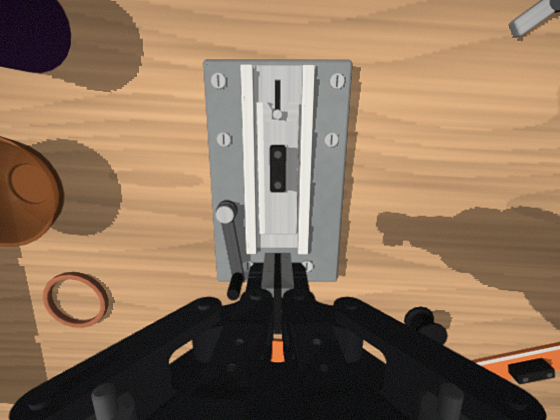

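View 7 shows the blade home with the pin (277,113) at the bottom of the notch. The keeper pivot is at (226,211) and its post top at (234,290). I'll work out the arc.

```bash
python3 - <<'E'
from h import *
im=get("wrist"); P=cloud(im); print("joints",np.round(bot.observe()["joint_positions"],3))
print("pivot px",P[211,226].round(4),ray(im,[(226,211)],P[211,226,2]).round(4))
m=(P[...,2]>.060)&(P[...,2]<.068)&(np.hypot(P[...,0]-.455,P[...,1]-.177)<.03); ys,xs=np.where(m)
print("post top",m.sum(),ray(im,[(xs.mean(),ys.mean())],.063).round(4))
O=np.array([.555,.1423]); c,s=np.cos(.057),np.sin(.057); C=O+np.array([[c,-s],[s,c]])@[-.036,.048]; print("C",C)
for a in np.radians([0,8,30,60,90]): th=np.pi+.057+a; print(a.round(2),(C+.066*np.array([np.cos(th),np.sin(th)])).round(4))
to([.4535,.1755,.1],.2); to([.4535,.1755,.06],.2)
E
```

```text
joints [-0.212  0.511 -0.211  1.877  0.148  0.768 -2.016]
pivot px [0.5225 0.1873 0.0309] [[0.5225 0.1873 0.0309]]
post top 118 [[0.4559 0.1753 0.063 ]]
C [0.51632395 0.18817116]
0.0 [0.4504 0.1844]
0.14 [0.4516 0.1753]
0.52 [0.4611 0.152 ]
1.05 [0.4866 0.1292]
1.57 [0.5201 0.1223]
pos [0.5287 0.1401 0.1654] units xyz [-2.92 -1.59  2.61] in final frame [-2.67 -1.99  2.62] dr [-0.   -0.01 -1.18]
pos [0.5287 0.1401 0.1654] units xyz [-2.92 -1.59  4.21] in final frame [-2.67 -1.99  4.22] dr [-0.   -0.01 -1.18]
```

Call:
step_arm --xyz '[[0,0,0],[-0.6,-0.45,0.3],[-0.9,-0.65,0.6],[-0.8,-0.6,0.6],[-0.3,-0.2,0.6],[0,0,0.5],[0,0,0],[0,0,0]]' --dr '[[0,0,-1],[0,0,0],[0,0,0],[0,0,0],[0,0,0],[0,0,0],[0,0,0],[0,0,0]]' --hand '[0.25,0.25,0.25,0.25,0.25,0.25,0.25,0.25]'

```text
t: 15.75
tool_pos: [0.4566, 0.175, 0.1]
tcp_rot: [0.0, 0.996, 0.089, -0.0]
wrist_force: [-0.3, -0.8, 0.1]
gripper_width: 0.249
finger_force: 0.0
```

```bash
python3 - <<'E'
from h import *
im=get("wrist"); P=cloud(im); cv2.imwrite("pics/w8.png",im["pixels"][150:])
m=(P[...,2]>.059)&(P[...,2]<.068)&(np.hypot(P[...,0]-.4559,P[...,1]-.1753)<.015); ys,xs=np.where(m)
print("post top",m.sum(),xs.mean(),ys.mean(),ray(im,[(xs.mean(),ys.mean())],.063).round(4))
to([.4559,.1753,.06],.18)
E
```

```text
post top 282 276.3723404255319 254.46099290780143 [[0.4558 0.176  0.063 ]]
pos [0.4567 0.175  0.1002] units xyz [-0.03 -0.02  1.61] in final frame [-0.03 -0.02  1.61] dr [-0.   -0.   -0.02]
```

View pics/w8.png

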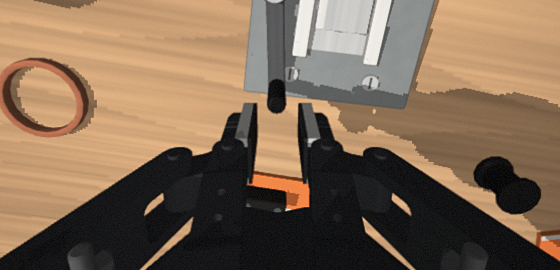

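View 8: the post top at (276,254 full frame) is centred between the pads. I'm straddling it.

Call:
step_arm --xyz '[[-0.03,-0.04,0.4],[0,0,0.5],[0,0,0.5],[0,0,0.2],[0,0,0]]' --dr '[[0,0,0],[0,0,0],[0,0,0],[0,0,0],[0,0,0]]' --hand '[0.25,0.25,0.25,0.25,0.25]'

```text
t: 16.3
tool_pos: [0.4543, 0.1759, 0.0589]
tcp_rot: [0.0, 0.996, 0.089, -0.001]
wrist_force: [0.6, -0.6, 0.4]
gripper_width: 0.254
finger_force: 0.0
```

Call:
step_arm --xyz '[[0.02,0.31,0],[0.02,0.31,0],[0.02,0.31,0],[0.02,0.31,0],[0.02,0.31,0],[0.02,0.31,0]]' --dr '[[0,0,-1],[0,0,-1],[0,0,-1],[0,0,-1],[0,0,-1],[0,0,-1]]' --hand '[0.25,0.25,0.25,0.25,0.25,0.25]'

```text
t: 16.9
tool_pos: [0.4785, 0.1367, 0.0602]
tcp_rot: [0.0, 0.9, 0.436, -0.0]
wrist_force: [-1.1, 0.3, -0.8]
gripper_width: 0.252
finger_force: 0.6
```

```bash
python3 - <<'E'
from h import *
p,R=tool(); yaw=R.as_matrix()[:2,0]; th=np.arctan2(yaw[1],yaw[0])
C=np.array([.5205,.1873]); print(p,th,"ideal",C-.0655*yaw, bot.observe()["wrist_force"], np.round(bot.observe()["joint_positions"],2))
E
```

```text
[0.4785105  0.13674687 0.06015507] 0.9030749744633431 ideal [0.47994251 0.13586713] [-1.09285955  0.34382126 -0.81469446] [-0.11  0.65 -0.39  2.05  0.47  0.53 -1.5 ]
```

Call:
step_arm --xyz '[[0.02,0.31,0],[0.02,0.31,0],[0.02,0.31,0],[0.02,0.31,0],[0.02,0.31,0]]' --dr '[[0,0,-1],[0,0,-1],[0,0,-1],[0,0,-1],[0,0,-1]]' --hand '[0.25,0.25,0.25,0.25,0.25]'

```text
t: 17.4
tool_pos: [0.5144, 0.1228, 0.0601]
tcp_rot: [0.0, 0.731, 0.683, -0.0]
wrist_force: [-1.8, 0.2, 1.0]
gripper_width: 0.246
finger_force: 0.6
```

Call:
step_arm --xyz '[[0,0.15,0],[0,0.12,0],[0,0.05,0],[0,0,0]]' --dr '[[0,0,-0.5],[0,0,-0.4],[0,0,0],[0,0,0]]' --hand '[0.25,0.25,0.25,0.25]'

```text
t: 17.8
tool_pos: [0.5223, 0.1229, 0.0601]
tcp_rot: [0.0, 0.695, 0.719, 0.0]
wrist_force: [0.2, -0.2, 0.4]
gripper_width: 0.252
finger_force: 0.0
```

```bash
python3 - <<'E'
from h import *
p,R=tool(); yaw=R.as_matrix()[:2,0]; th=np.arctan2(yaw[1],yaw[0])
C=np.array([.5205,.1873]); print(p,th,"ideal",C-.0655*yaw, bot.observe()["wrist_force"])
E
```

```text
[0.52225842 0.12289708 0.06005132] 1.6043688803969338 ideal [0.52269859 0.12183691] [ 0.16689128 -0.24152053  0.43419938]
```

Call:
step_arm --xyz '[[0,0.06,0],[0,0.05,0],[0,0.04,0],[0,0,0]]' --dr '[[0,0,0],[0,0,0],[0,0,0],[0,0,0]]' --hand '[0.25,0.25,0.25,0.25]'

```text
t: 18.2
tool_pos: [0.526, 0.1232, 0.0599]
tcp_rot: [0.0, 0.695, 0.719, 0.0]
wrist_force: [-0.4, -1.2, 0.4]
gripper_width: 0.247
finger_force: 0.0
```

Call:
step_arm --xyz '[[0,0.03,0],[0,0.03,0],[0,0,0]]' --dr '[[0,0,0],[0,0,0],[0,0,0]]' --hand '[0.25,0.25,0.25]'

```text
t: 18.5
tool_pos: [0.5275, 0.1232, 0.06]
tcp_rot: [0.0, 0.695, 0.719, 0.0]
wrist_force: [-0.3, -0.7, 0.4]
gripper_width: 0.251
finger_force: 0.1
```

Call:
step_arm --xyz '[[0,0.03,0],[0,0.02,0],[0,0,0]]' --dr '[[0,0,0],[0,0,0],[0,0,0]]' --hand '[0.25,0.25,0.25]'

```text
t: 18.8
tool_pos: [0.5278, 0.1232, 0.0598]
tcp_rot: [-0.0, 0.694, 0.72, -0.001]
wrist_force: [-6.7, -0.1, 4.1]
gripper_width: 0.251
finger_force: 3.4
```

Call:
step_arm --xyz '[[0,0.02,0],[0,0.02,0],[0,0,0]]' --dr '[[0,0,0],[0,0,0],[0,0,0]]' --hand '[0.25,0.25,0.25]'

```text
t: 19.1
tool_pos: [0.528, 0.1232, 0.0597]
tcp_rot: [-0.001, 0.694, 0.72, -0.001]
wrist_force: [-11.9, -1.2, 7.6]
gripper_width: 0.253
finger_force: 6.0
```

The stop is felt where predicted. I'm backing off and lifting clear.

Call:
step_arm --xyz '[[0,-0.12,0],[0,-0.1,0],[0,0,-0.3],[0,0,-0.8],[0,0,-1],[0,0,-1],[0,0,-1],[0,0,-1],[0,0,0],[0,0,0]]' --dr '[[0,0,0],[0,0,0],[0,0,0],[0,0,0],[0,0,0],[0,0,0],[0,0,0],[0,0,0],[0,0,0],[0,0,0]]' --hand '[0.25,0.25,0.25,0.25,0.25,0.25,0.25,0.25,0.25,0.25]'

```text
t: 20.1
tool_pos: [0.5244, 0.1229, 0.188]
tcp_rot: [0.0, 0.695, 0.719, 0.0]
wrist_force: [-0.1, 1.5, -0.2]
gripper_width: 0.248
finger_force: 0.0
```

Call:
step_arm --xyz '[[1,0,0],[1,0,0],[-1,0,0],[-1,0,0],[-1,0,0],[-1,0,0],[-1,0,0],[-1,0,0],[0,0,0]]' --dr '[[0,0,0],[0,0,0],[0,0,0],[0,0,0],[0,0,0],[0,0,0],[0,0,0],[0,0,0],[0,0,0]]' --hand '[0.25,0.25,0.25,0.25,0.25,0.25,0.25,0.25,0.25]'

```text
t: 21.0
tool_pos: [0.5273, 0.0196, 0.1864]
tcp_rot: [-0.0, 0.696, 0.718, -0.001]
wrist_force: [-0.5, 0.2, -0.1]
gripper_width: 0.253
finger_force: 0.0
```

```bash
python3 - <<'E'
from h import *
im=get("wrist"); P=cloud(im); t=get("top")["pixels"]
T=cloud(get("scene"))
a=cv2.resize(t[155:255,185:285],(400,400),interpolation=cv2.INTER_CUBIC); m=np.zeros((420,800,3),np.uint8); m[:400,:400]=a; m[:,400:]=im["pixels"][:,100:500]
cv2.imwrite("pics/fin.png",cv2.convertScaleAbs(m,alpha=1.3))
for n,Q in(("wrist",P),("scene",T)):
  m=(Q[...,2]>.058)&(Q[...,2]<.07)&(np.hypot(Q[...,0]-.5235,Q[...,1]-.122)<.02); print(n,"post",m.sum(),Q[m].mean(0).round(4) if m.any() else 0)
E
```

```text
wrist post 197 [0.5231 0.1229 0.0612]
scene post 16 [0.5251 0.121  0.062 ]
```

View pics/fin.png

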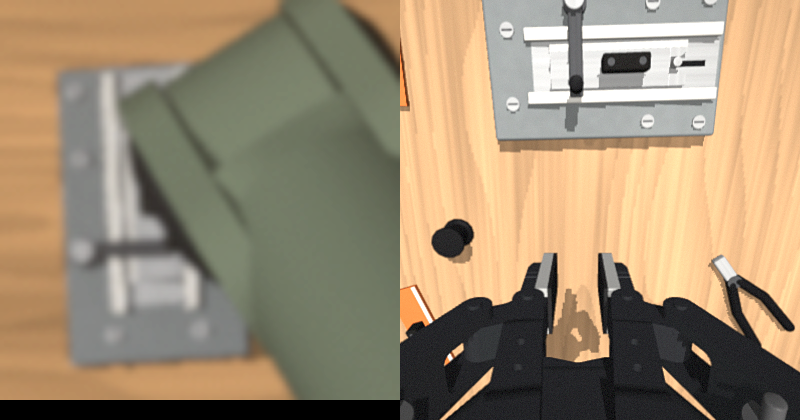

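The final view shows the keeper straight across the blade, with its pivot at (575,3) and post at (576,85). The pin (678,61) is in the notch, and the arm is touching nothing.

```bash
python3 -c "
from plant import job
print(job.job_done())"
```

```text
the job is handed in; nothing more can be done
None
```

The job is handed in at about 21 s: the notched blade lies flat in the bed, home on the pin (about 5–8 N felt), the keeper is closed to its stop, and the arm touched nothing else that I know of.

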